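Ready the found-cards tin: separator, second pack, nested lids on, outer lid off

TASK

Get the open found-cards tin ready for the counter: lay the cardboard separator squarely on the pack of cards already in the tin, stack the loose pack squarely on the separator, then carry the two nested lids over together as one set and seat them on the tin, letting go. Then take the outer lid alone by its collar and lift it straight up, leaving the inner lid seated undisturbed; finish while still holding the outer lid level above the tin, a few centimetres clear of the inner lid's tab. The outer lid must not come off the inner one before the set is seated, and the other things on the desk stay where they are.

Things in the scene. Friction and masses are not known exactly. Their poses are not given: they have to be found in the camera images.
- tin: open grey metal tin fixed to the desk, outside 136 (its x) x 152 (its y) x 66 high, walls and floor 3 thick. Origin: centre of underside, z up. A first pack of cards, 54 (x) x 86 (y) x 20 high, is fixed at the centre of its floor, its top 23 above the desk. Tin and lid set stand ahead of the robot and to its left, either way round; yaws within 0.3 rad. Sizes here are in mm.
- separator: loose stiff brown cardboard sheet, 64 (its x) x 96 (its y) x 5 thick, 25 g, lying centred on a white block of forms (44 x 76 x 24 high, fixed), so its edges overhang by 10 all round. Origin: centre of its underside, z up; turned up to 0.3 rad at the start. It can be pinched across its 64 side from above; laid in the tin its underside is 23 above the desk.
- pack: loose banded pack of white cards, a rigid block 54 (its x) x 86 (its y) x 20 high, about 90 g, lying flat on the desk, turned up to 0.3 rad. Origin: centre of its underside, z up. In the tin on the separator its underside is 28 above the desk.
- inner_lid: steel inner lid, 0.25 kg. Origin: centre of underside, z up. A locating frame 122 (its x) x 138 (its y), 0 to 8 high, enters the tin's mouth with 4 play each side; a slotted plate 142 x 158, 8 to 14 high, rests on the rim; a flat central tab 12 (x) x 30 (y) rises from 14 to 68. Starts on the desk under the outer lid. Seated: origin 58 above the desk, y along the tin's y.
- outer_lid: grey metal outer lid, 0.22 kg, nested over the inner lid (3 play each side, origin 9 above the inner lid's). Origin: centre of its skirt's lower edge, z up. Skirt 154 (its x) x 170 (its y), 0 to 5 high; plate 5 to 9 high; central upright collar, outside 34 (x) x 52 (y), 9 to 33 high, open through (24 x 42).
- tab_top (a point): centre of the top of the inner lid's tab, 68 above the inner lid's origin; nested, the tab sticks 26 out of the collar. Lifting by the tab carries both lids.
- collar_top (a point): centre of the opening at the top of the outer lid's collar, 33 above the outer lid's origin. Gripping the collar from outside lifts the outer lid alone, the tab standing up between the fingers (26 above the collar); the lid is clear of the tab after rising 59.
- phone: bystander: black phone, 72 x 148 x 9, flat; origin: centre of its underside
- wallet: bystander: brown wallet, 95 x 115 x 22, flat; origin: centre of its underside
- spectacle_case: bystander: black spectacle case, 60 x 160 x 40; origin: centre of its underside
- tape_roll: bystander: roll of clear tape lying flat, 90 diameter x 24; origin: centre of its underside
- stapler: bystander: black stapler, 145 x 36 x 56; origin: centre of its underside
- mug: bystander: white mug, 80 diameter x 95, handle to its y; origin: centre of its underside
- padlock: bystander: brass padlock lying flat, about 78 x 50 x 18; origin: centre of its body's underside
Not all that is in view belongs to the job. Of the things shaped like the separator, the brown one is meant.

How it is judged:
By the outcome, as a careful person would: the job done as asked, in the order asked, and still so for the second after the job is handed in, while the arm keeps its last pose, push and grip.
It also fails if it takes over 72 s, if anything falls off the work surface, if the arm or the gripper's body presses on something with over 40 N, if the wrist force passes 120 N, or if a joint passes its speed limit or range.

ROBOT

A 6-joint arm with a two-finger parallel gripper is mounted at the origin on the work surface. World frame = base frame: x ahead of the robot, y to its left, z up, the work surface at z = 0. Lengths are in m, angles in rad, forces in N, time in s.
With the tool pointing down it reaches from about 0.425 to 1.125 m from the base axis. Payload 14.9 kg.
Tool frame: the origin (TCP) lies midway between the tips of the shut fingers; the grasp point (between the pads) lies bot.grip_depth behind it (bot.grip_depth is the distance from the TCP to the grasp point, in m); z points along the fingers, y is the line along which they close (so a half turn about z gives the same grasp; the last joint's range is limited). The gripper opens to 91 mm and grips with 3 to 60 N. Pads are 32 mm wide; open, the fingers measure 118 mm over their backs; the gripper's body (76 mm by 178 mm) begins 60 mm behind the grasp point.
Start: joints at [-1.229, 0.379, 1.734, -0, 1.028, -0.033], TCP at [0.256, -0.651, 0.214] pointing down, gripper open.
Joint ranges: [-2.77, 2.77], [-0.74, 2.19], [0, 2.66], [-1.06, 4.2], [0.31, 2.87], [-3.08, 3.08]. Speed limits (rad/s): [1.89, 1.89, 2.39, 3.14, 3.14, 3.14].

INTERFACE

Orientations are given as a rotation vector (axis times angle).
In Python, from plant import bot, viewer, ticket, spotter gives the robot as it stands. The module is installed in compiled form; this text tells all that it offers.
- The arm moves only by the tool play_rows, never from a script. Its argument "steps" is a list that holds one entry, the list of rows, each a list of 6 numbers: the shift along the tool's x, y, z in cm, then the turn, a rotation vector about the tool's x, y, z in rad. A call has 1 to 8 rows; each row is the pose to reach, as a shift and turn from the pose commanded when the call began, along the tool's axes at that moment; what a row does not reach only later rows make up. A row lasts 1/10 s, in which the tool goes at most 50 mm and 8.59 degrees, less where a joint would pass 70% of its speed; a pose out of reach is approached as far as the arm can. A call with a gripper value outside its range is refused whole. "gripper" is the closure, from -1 (fully open) to 1 (shut), so that 0 is half open, set as the call begins (left out, the last holds). The fingers move at their own pace and stop on an object; "force" is the grip in N (left out, the last holds). Time passes only in rows, so rows that repeat a pose let the fingers close. It gives the time, the measured TCP pose, the force, the opening and the grip force at its end, in the units of the state.
- bot.get_state(): the state, without advancing time (a new reading comes with each control period).
- viewer.snapshot(name): name is "scene" or "side" or "wrist"; returns (picture, depth): 480x640x3 uint8, red, green, blue; 480x640 float32, m along the optical axis (not along the pixel's ray), 0 where there is no reading.
- viewer.get_calibration(name): a dict with "fx", "fy", "cx", "cy" (pixels), "extrinsics" (4x4, takes a point from camera to world coordinates); the wrist camera has in their place "hand_eye" (4x4, takes a point from camera to tool coordinates, whose origin is the TCP and whose axes are the flange's). Camera axes: x right, y down, z forward; pixel columns grow to the right and rows downward; lengths in m; the calibration is good to about 2 mm. A picture is of the moment at which its call begins: read the wrist's pose just before it. get_calibration takes no time and is no camera call.
- ticket.sign_off(): hands the job in; it is judged then, once.
Trained networks look in the newest picture that a camera, given by its name, has taken for a name from the list of things; names that differ only in an ending like _2 or _b are one class to them, and where a whole thing is asked for, a point or a joint stands for the part that bears it (a point fixed in the world has none). Each returns a list of dicts, best first, with "p" (0 to 1); they miss things now and then, are a little off and sometimes report something else, mostly with a low value. They report only what shows in the picture. A call takes as long as a camera call. They do not tell look-alikes from the thing itself.
- spotter.look_for(name, camera): "rect" ([left, top, right, bottom] in pixels, round what is visible of it).
- spotter.outline_of(name, camera): "pixels" (480x640 bool, what is visible of it) and "rect" ([left, top, right, bottom] in pixels, round what is visible of it).
- spotter.mark_of(name, camera): "pixel" ([column, row] in pixels: a listed point, or the origin of a listed thing).
The state is a dict: "time_s": time; "qpos": joint angles; "dq": joint speeds; "joint_torque": joint torques, N m; "position": TCP position; "orientation": TCP orientation; "force": force on the tool from outside, world axes, zero at the start; "torque": the same for the moment, N m; "grip_width": finger opening in m; "grip_force": force on a finger pad.
Only numpy, scipy, OpenCV 4.12 (cv2) and the standard library are available. Lean on these libraries where they do the work, as an engineer would, in place of code of your own. Each camera call takes 0.05 s, during which the arm holds its last target. There are 200 camera calls.

## Working session

There is one attempt and no reset: what is moved stays moved. The work goes in short steps, Python scripts to look and compute and a tool call to move; the robot and the scene stay as the last step left them, time stands still between calls to the robot, and variables do not carry over. Pictures are saved under pics/ and viewed, at most 10 in all, crops included, and the job is handed in when it is done.

Besides the shell and the picture viewer there is one more tool, called after "Emit:" as name(argument=value, ...) on one line, values as JSON. play_rows: Moves the arm, as the interface text tells. Its arguments: {"type":"object","properties":{"steps":{"type":"array","items":{"type":"array","items":{"type":"array","items":{"type":"number"}}}},"gripper":{"type":"number"},"force":{"type":"number"}},"required":["steps"]}

```bash
mkdir -p pics; ls; python3 - <<'E'
from plant import bot,viewer,spotter
import cv2,numpy as np
s=bot.get_state();print({k:np.round(v,3) for k,v in s.items()},bot.grip_depth)
for n in ["scene","side"]:
    p,d=viewer.snapshot(n);cv2.imwrite(f"pics/{n}0.png",p[:,:,::-1]);np.save(f"pics/{n}0.npy",d)
    print(n,viewer.get_calibration(n))
    for o in ["tin","separator","pack","tab_top","collar_top","inner_lid","outer_lid"]:
        print(o,[(np.round(m["pixel"]),round(m["p"],2)) for m in spotter.mark_of(o,n)][:3])
print(viewer.get_calibration("wrist"))
E
```

```text
pics
{'time_s': np.float64(0.0), 'qpos': array([-1.229,  0.379,  1.735,  0.   ,  1.029, -0.033]), 'dq': array([-0.001, -0.   ,  0.001, -0.   , -0.001, -0.001]), 'joint_torque': array([ 1.0000e-03, -7.6373e+01, -4.3436e+01,  6.5000e-02,  4.2000e-02,
       -0.0000e+00]), 'position': array([ 0.256, -0.651,  0.213]), 'orientation': array([-3.086, -0.585,  0.   ]), 'force': array([ 0.118, -0.42 , -0.138]), 'torque': array([ 0.005,  0.017, -0.007]), 'grip_force': np.float64(0.0), 'grip_width': np.float64(0.091)} 0.0188
scene {'fx': 486.45106136879633, 'fy': 486.45106136879633, 'cx': 321.2443241266232, 'cy': 241.55023297601875, 'extrinsics': array([[-0.29893395,  0.67675149, -0.67278965,  1.25875445],
       [ 0.95408088,  0.22613105, -0.19645463,  0.17331538],
       [ 0.01918767, -0.7006227 , -0.71327391,  0.85983001],
       [ 0.        ,  0.        ,  0.        ,  1.        ]])}
tin []
separator [(array([234., 172.]), 0.92), (array([289., 192.]), 0.78), (array([213., 266.]), 0.74)]
pack [(array([253., 222.]), 0.81)]
tab_top [(array([471., 273.]), 0.67)]
collar_top [(array([473., 280.])
[... 517 characters left out ...]
., 210.]), 0.88), (array([441., 219.]), 0.74)]
pack []
tab_top [(array([279., 353.]), 0.6), (array([276., 333.]), 0.49)]
collar_top [(array([273., 339.]), 0.81)]
inner_lid [(array([278., 356.]), 0.48)]
outer_lid [(array([279., 355.]), 0.72)]
{'fx': 386.19431982400744, 'fy': 386.19431982400744, 'cx': 314.97715944845186, 'cy': 242.35489152102477, 'hand_eye': array([[-5.94324376e-04, -9.58690572e-01, -2.84450408e-01,
         7.86717787e-02],
       [ 9.99998761e-01, -1.55220314e-04, -1.56623220e-03,
         8.84012277e-05],
       [ 1.45737956e-03, -2.84450987e-01,  9.58689476e-01,
        -1.70485476e-01],
       [ 0.00000000e+00,  0.00000000e+00,  0.00000000e+00,
         1.00000000e+00]])}
```

View pics/scene0.png

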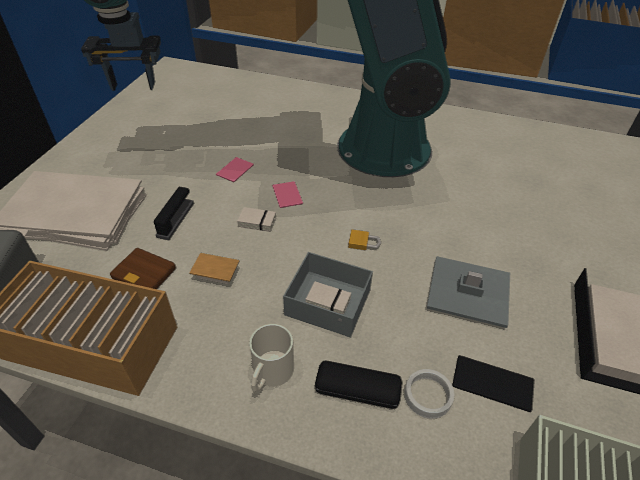

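View pics/side0.png

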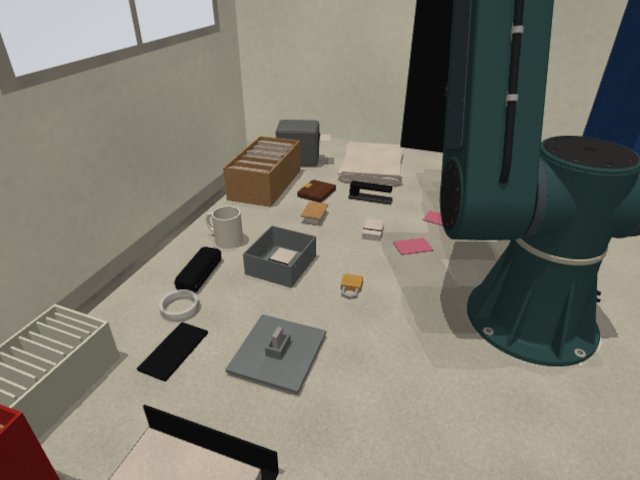

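The scene view shows the tin at about (328,293), the lid set at (470,290), the brown separator at (214,266) and the pack at (256,219). The two pink sheets are decoys. The side view agrees: tin (281,255), lids (278,350), with the padlock between tin and robot. Next I fit poses from depth.

```bash
cat > h.py <<'E'
import numpy as np,cv2
from scipy.spatial.transform import Rotation as R
from plant import bot,viewer,spotter
def cloud(n,d,T):
    c=viewer.get_calibration(n);v,u=np.mgrid[:480,:640]
    P=np.stack([(u-c["cx"])/c["fx"]*d,(v-c["cy"])/c["fy"]*d,d],-1)
    return P@T[:3,:3].T+T[:3,3]
def wristT(s):
    T=np.eye(4);T[:3,:3]=R.from_rotvec(s["orientation"]).as_matrix();T[:3,3]=s["position"]
    return T@viewer.get_calibration("wrist")["hand_eye"]
def rect(P2):
    (c,(w,h),a)=cv2.minAreaRect((P2*1000).astype(np.float32).reshape(-1,1,2))
    # long side direction -> yaw of object's y axis; yaw = angle of short side (x axis)
    a=np.deg2rad(a)
    if w>h: w,h=h,w; a+=np.pi/2
    a=(a+np.pi/2)%np.pi-np.pi/2
    return np.round(c,1),round(w,1),round(h,1),round(a,3)
def fit(X,cx,cy,r,z0,z1,pct=0):
    m=(abs(X[...,0]-cx)<r)&(abs(X[...,1]-cy)<r)&(X[...,2]>z0)&(X[...,2]<z1)
    k,l,st,ce=cv2.connectedComponentsWithStats(m.astype(np.uint8))
    if k<2: return None
    i=1+np.argmax(st[1:,4]); p=X[l==i]
    return rect(p[:,:2]),len(p),np.round(np.median(p[:,2])*1000,1)
E
python3 - <<'E'
from h import *
for n in ["scene","side"]:
    d=np.load(f"pics/{n}0.npy");X=cloud(n,d,viewer.get_calibration(n)["extrinsics"])
    pts=dict(scene=dict(desk=(400,220),tin=(328,293),lid=(445,280),sep=(214,266),pack=(250,217),mug=(272,340),padlock=(358,239),case=(358,382)),side=dict(desk=(400,300),tin=(285,257),lid=(260,360),sep=(315,212),pack=(374,228),mug=(228,225),padlock=(352,281),case=(199,268)))[n]
    for k,(u,v) in pts.items(): print(n,k,np.round(X[v,u],3))
    g=lambda k:X[pts[k][1],pts[k][0]][:2]
    print("tin",fit(X,*g("tin"),.13,.055,.075));print("lid",fit(X,*g("lid"),.14,.013,.023));print("tab",fit(X,*g("lid"),.14,.052,.08));print("col",fit(X,*g("lid"),.14,.03,.08))
    print("sep",fit(X,*g("sep"),.09,.024,.036));print("pack",fit(X,*g("pack"),.08,.013,.026))
    print("mug",fit(X,*g("mug"),.08,.03,.11))
E
```

```text
scene desk [ 0.307  0.107 -0.001]
scene tin [0.615 0.004 0.023]
scene lid [0.492 0.244 0.017]
scene sep [ 0.627 -0.263  0.03 ]
scene pack [ 0.44  -0.256  0.02 ]
scene mug [ 0.776 -0.063  0.041]
scene padlock [0.428 0.024 0.018]
scene case [0.811 0.12  0.041]
tin ((array([622.6,   6.6]), 140.6, 153.2, np.float64(-0.076)), 855, np.float64(63.2))
lid ((array([498.1, 299.6]), 161.2, 169.3, np.float64(0.006)), 3644, np.float64(17.6))
tab ((array([500.1, 299.9]), 16.3, 29.9, np.float64(0.008)), 128, np.float64(64.7))
col ((array([499.2, 299.8]), 39.1, 52.4, np.float64(0.031)), 416, np.float64(42.2))
sep ((array([ 626.1, -262.4]), 67.6, 97.8, np.float64(0.073)), 942, np.float64(29.2))
pack ((array([ 432.6, -241.5]), 60.7, 87.1, np.float64(0.121)), 568, np.float64(20.3))
mug ((array([811.1, -47.1]), 78.2, 80.8, np.float64(-1.18)), 1647, np.float64(69.7))
side desk [ 0.294  0.038 -0.001]
side tin [ 0.614 -0.     0.022]
side lid [0.52  0.344 0.019]
side sep [ 0.62  -0.251  0.025]
side pack [ 0.428 -0.233  0.019]
side mug [ 0.787 -0.012  0.078]
side padlock [0.419 0.029 0.016]
side case [0.787 0.143 0.04 ]
tin ((array([622.3,  10.4]), 138.7, 158.8, np.float64(-0.075)), 585, np.float64(61.4))
lid ((array([499.4, 302.5]), 156.2, 174.8, np.float64(0.021)), 4218, np.float64(17.1))
tab ((array([499.1, 303.7]), 13.4, 31.0, np.float64(0.002)), 119, np.float64(65.4))
col ((array([499.5, 303.3]), 35.3, 53.5, np.float64(0.0)), 420, np.float64(41.5))
sep ((array([ 625.6, -258.4]), 64.5, 100.3, np.float64(0.078)), 329, np.float64(27.7))
pack ((array([ 432.9, -238.1]), 54.3, 91.6, np.float64(0.113)), 310, np.float64(18.6))
mug ((array([811.2, -44.7]), 79.1, 90.9, np.float64(0.704)), 873, np.float64(71.1))
```

```bash
cat >> h.py <<'E'
def go(x,y,z,yaw):
    """relative move so tool y lies along object x (angle yaw), TCP at x,y,z (m)"""
    s=bot.get_state();R0=R.from_rotvec(s["orientation"]).as_matrix()
    yy=np.array([np.cos(yaw),np.sin(yaw),0]);zz=np.array([0,0,-1.]);xx=np.cross(yy,zz)
    Rt=np.stack([xx,yy,zz],1)
    d=R0.T@(np.array([x,y,z])-s["position"])*100
    r=R.from_matrix(R0.T@Rt).as_rotvec()
    print("rel",np.round(d,2),np.round(r,3),"tcp",np.round(s["position"],4),"t",round(s["time_s"],2),"w",np.round(s["grip_width"],4),"F",np.round(s["force"],1))
E
python3 -c "
from h import *
go(.53,-.25,.30,.08)"
```

```text
rel [ 40.17 -27.33  -8.61] [ 0.     0.    -1.276] tcp [ 0.2563 -0.6514  0.214 ] t 0.8 w 0.0916 F [-0.3  0.9 -0.3]
```

Emit:
play_rows(steps=[[[40.2,-27.3,-8.6,0,0,-1.276],[40.2,-27.3,-8.6,0,0,-1.276],[40.2,-27.3,-8.6,0,0,-1.276],[40.2,-27.3,-8.6,0,0,-1.276],[40.2,-27.3,-8.6,0,0,-1.276],[40.2,-27.3,-8.6,0,0,-1.276],[40.2,-27.3,-8.6,0,0,-1.276],[40.2,-27.3,-8.6,0,0,-1.276]]])

```text
time_s: 1.6
position: [0.4793, -0.3244, 0.2843]
orientation: [2.21, 2.232, 0.0]
force: [1.0, -0.2, -0.7]
grip_width: 0.0913
grip_force: 0.0
```

```bash
python3 -c "
from h import *
go(.53,-.25,.30,.08)"
```

```text
rel [ 7.39  5.15 -1.57] [ 0.    0.   -0.07] tcp [ 0.4793 -0.3244  0.2843] t 1.6 w 0.0913 F [ 1.  -0.2 -0.7]
```

Emit:
play_rows(steps=[[[7.4,5.1,-1.6,0,0,-0.07],[7.4,5.1,-1.6,0,0,-0.07],[7.4,5.1,-1.6,0,0,-0.07],[7.4,5.1,-1.6,0,0,-0.07]]])

```text
time_s: 2.0
position: [0.5294, -0.2515, 0.2997]
orientation: [2.136, 2.304, -0.0]
force: [0.1, 0.4, -1.1]
grip_width: 0.0913
grip_force: 0.0
```

```bash
python3 -c "
from h import *
s=bot.get_state();p,d=viewer.snapshot('wrist');X=cloud('wrist',d,wristT(s))
cv2.imwrite('pics/w1.png',p[:,:,::-1])
print('sep',fit(X,.626,-.261,.09,.025,.036));print('pack',fit(X,.433,-.24,.08,.015,.026))
go(.626,-.26,.10,.075)
"
```

```text
sep ((array([ 622.2, -262.2]), 64.5, 96.4, np.float64(0.076)), 4439, np.float64(28.6))
pack ((array([ 428.8, -240.9]), 54.5, 86.5, np.float64(0.103)), 3479, np.float64(19.8))
rel [-1.5   9.63 19.95] [-0.     0.    -0.001] tcp [ 0.5289 -0.2522  0.2995] t 2.05 w 0.0915 F [ 0.2 -0.5 -0.5]
```

View pics/w1.png

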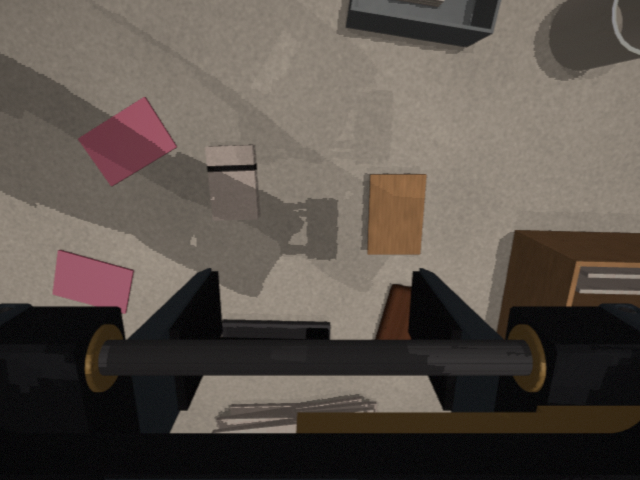

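The wrist view shows the separator at (397,214) and the pack at (233,183), with sharp size fits. The wooden card box sits close on the right (515,230), so I check body clearance.

```bash
python3 -c "
from h import *
d=np.load('pics/scene0.npy');X=cloud('scene',d,viewer.get_calibration('scene')['extrinsics']).reshape(-1,3)
for n,cx,cy in [('sep',.623,-.262),('pack',.431,-.241),('tin',.622,.008),('lid',.499,.301)]:
    m=(abs(X[:,0]-cx)<.17)&(abs(X[:,1]-cy)<.12)&(X[:,2]>.07)&(X[:,2]<.2)
    print(n,m.sum(), X[m].min(0) if m.any() else '', X[m].max(0) if m.any() else '')
go(.623,-.262,.07,.076)
"
```

```text
sep 492 [ 0.78250101 -0.38183797  0.07060087] [ 0.79297983 -0.27269947  0.12395136]
pack 0  
tin 296 [ 0.55445897 -0.08123218  0.07023878] [0.79181732 0.08016613 0.09758798]
lid 2 [0.49983911 0.29231463 0.0714078 ] [0.50820588 0.31201132 0.07143924]
rel [-1.68  9.32 22.95] [-0.     0.    -0.002] tcp [ 0.5289 -0.2522  0.2995] t 2.05 w 0.0915 F [ 0.2 -0.5 -0.5]
```

Emit:
play_rows(steps=[[[-0.8,4.7,12,0,0,0],[-1.7,9.4,18,0,0,0],[-1.7,9.4,22,0,0,0],[-1.7,9.4,25,0,0,0],[-1.7,9.4,27,0,0,0],[-1.7,9.4,28.6,0,0,0],[-1.7,9.4,28.6,0,0,0]]])

```text
time_s: 2.75
position: [0.62, -0.2617, 0.007]
orientation: [-2.133, -2.294, 0.005]
force: [-0.6, 0.4, -0.2]
grip_width: 0.0912
grip_force: 0.0
```

```bash
python3 -c "
from h import *
go(.623,-.262,.013,.076)"
```

```text
rel [-0.05  0.29 -0.6 ] [-0.008 -0.004 -0.004] tcp [ 0.62   -0.2617  0.007 ] t 2.75 w 0.0912 F [-0.6  0.4 -0.2]
```

Emit:
play_rows(steps=[[[0,0,0,0,0,0],[0,0,0,0,0,0],[0,0,0,0,0,0]]])

```text
time_s: 3.05
position: [0.6253, -0.263, 0.0166]
orientation: [2.136, 2.299, 0.002]
force: [0.4, -0.0, 1.1]
grip_width: 0.0914
grip_force: 0.0
```

```bash
python3 -c "
from h import *
go(.623,-.262,.013,.076)"
```

```text
rel [ 0.12 -0.22  0.36] [ 0.003  0.002 -0.002] tcp [ 0.6253 -0.263   0.0166] t 3.05 w 0.0914 F [ 0.4 -0.   1.1]
```

Emit:
play_rows(steps=[[[0,0,0,0,0,0],[0,0,0,0,0,0],[0,0,0,0,0,0]]])

```text
time_s: 3.35
position: [0.6244, -0.2621, 0.0144]
orientation: [2.137, 2.302, 0.0]
force: [0.2, 1.0, 0.7]
grip_width: 0.0914
grip_force: 0.0
```

Emit:
play_rows(steps=[[[0,0,0,0,0,0],[0,0,0,0,0,0],[0,0,0,0,0,0],[0,0,0,0,0,0],[0,0,0,0,0,0],[0,0,0,0,0,0]]], gripper=1, force=15)

```text
time_s: 3.95
position: [0.6242, -0.262, 0.0136]
orientation: [-2.138, -2.302, 0.0]
force: [0.3, 0.3, 0.3]
grip_width: 0.0636
grip_force: 15.0
```

```bash
python3 -c "
from h import *
go(.623,-.262,.1,.076)"
```

```text
rel [ 0.01 -0.12 -8.64] [-0.    -0.    -0.002] tcp [ 0.6242 -0.262   0.0136] t 3.95 w 0.0636 F [0.3 0.3 0.3]
```

Emit:
play_rows(steps=[[[0,0,-1,0,0,0],[0,0,-3,0,0,0],[0,0,-6,0,0,0],[2,0,-10,0,0,0],[6,0,-14,0,0,0],[10,0,-18,0,0,0],[14,0,-22,0,0,0],[17,0,-26,0,0,0.07]]])

```text
time_s: 4.75
position: [0.6117, -0.1032, 0.2604]
orientation: [-2.217, -2.226, -0.0]
force: [0.9, 0.0, 0.8]
grip_width: 0.0635
grip_force: 15.0
```

Emit:
play_rows(steps=[[[2.0,0,-2,0,0,0.08],[2.5,0,-2.3,0,0,0.08],[2.5,0,-2.3,0,0,0.08],[2.5,0,-2.3,0,0,0.08],[2.5,0,-2.3,0,0,0.08],[2.5,0,-2.3,0,0,0.08],[2.5,0,-2.3,0,0,0.08]]])

```text
time_s: 5.45
position: [0.6122, -0.0803, 0.2808]
orientation: [-2.304, -2.134, 0.001]
force: [0.3, 0.4, 0.6]
grip_width: 0.064
grip_force: 15.0
```

```bash
python3 -c "
from h import *
s=bot.get_state();p,d=viewer.snapshot('wrist');X=cloud('wrist',d,wristT(s))
cv2.imwrite('pics/w2.png',p[:,:,::-1])
print('tin',fit(X,.622,.008,.13,.062,.075),'pack',fit(X,.622,.008,.06,.018,.028))
t=s['position'];print(t,s['grip_width'],s['orientation'])
p,d=viewer.snapshot('scene');X=cloud('scene',d,viewer.get_calibration('scene')['extrinsics'])
cv2.imwrite('pics/scene2.png',p[:,:,::-1])
print('tin',fit(X,.622,.008,.13,.062,.075))
"
```

```text
tin ((array([618.5,   7.2]), 136.5, 152.4, np.float64(-0.069)), 2399, np.float64(65.7)) pack ((array([618.5,   7.1]), 54.0, 86.3, np.float64(-0.069)), 4337, np.float64(22.8))
[ 0.61222332 -0.08030768  0.28079861] 0.06402385389295367 [-2.30405745e+00 -2.13444215e+00  1.04046658e-03]
tin ((array([621.8,   6.7]), 141.1, 152.8, np.float64(-0.076)), 507, np.float64(65.4))
```

View pics/w2.png

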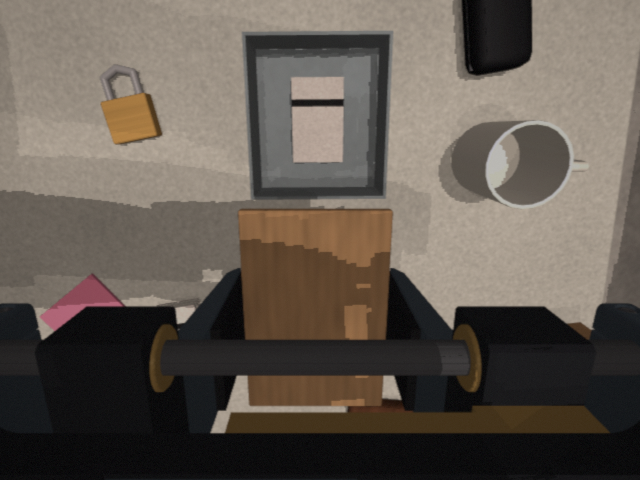

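The wrist view shows the whole tin at (318,115) with its cards centred, and the separator held square (col 315). I calibrate the camera bias from the held sheet.

```bash
python3 -c "
from h import *
for n in ['wrist','scene','side']:
    s=bot.get_state();p,d=viewer.snapshot(n);t=s['position']
    X=cloud(n,d,wristT(s) if n=='wrist' else viewer.get_calibration(n)['extrinsics'])
    z=t[2]+.0165
    for a,b in [(.009,.005)]:
        print(n,fit(X,t[0],t[1],.07,z-a,z+b), np.round(t*1000,1))
    print(fit(X,.622,.008,.13,.06,.075))
    # held sheet pixels
go(.620,.007,.16,-.07)
"
```

```text
wrist ((array([611.6, -62.3]), 60.5, 83.4, np.float64(1.496)), 20191, np.float64(296.2)) [612.4 -80.1 281.1]
((array([618.6,   7. ]), 136.4, 152.4, np.float64(-0.069)), 2629, np.float64(65.5))
scene ((array([615.9, -80.2]), 81.8, 96.4, np.float64(-0.072)), 825, np.float64(296.7)) [612.4 -80.  281.3]
((array([621.9,   6.2]), 140.5, 153.1, np.float64(-0.068)), 608, np.float64(64.7))
side ((array([614. , -75.9]), 86.3, 99.3, np.float64(-0.037)), 451, np.float64(295.7)) [612.4 -79.9 281.3]
((array([622.9,   8.7]), 139.9, 159.6, np.float64(-0.072)), 372, np.float64(63.6))
rel [ 8.72  0.1  12.14] [-0.    -0.    -0.006] tcp [ 0.6124 -0.0799  0.2814] t 5.7 w 0.0636 F [-0.8 -0.3  1.1]
```

Emit:
play_rows(steps=[[[3.5,0,2,0,0,0],[7,0,5,0,0,-0.005],[8.7,0,9,0,0,-0.005],[8.7,0,13,0,0,-0.005],[8.7,0,16,0,0,-0.005],[8.7,0,17,0,0,-0.005],[8.7,0,17,0,0,-0.005],[8.7,0,17,0,0,-0.005]]])

```text
time_s: 6.5
position: [0.62, 0.0068, 0.1129]
orientation: [2.298, 2.14, 0.002]
force: [0.3, 0.6, 1.1]
grip_width: 0.0637
grip_force: 15.0
```

```bash
python3 -c "
from h import *
go(.619,.007,.0135,-.069)"
```

```text
rel [ 0.01 -0.11  9.94] [ 0.002 -0.    -0.002] tcp [0.62   0.0068 0.1129] t 6.5 w 0.0637 F [0.3 0.6 1.1]
```

Emit:
play_rows(steps=[[[0,-0.1,1.5,0,0,0],[0,-0.1,3.5,0,0,0],[0,-0.1,5.5,0,0,0],[0,-0.1,7,0,0,0],[0,-0.1,8,0,0,0],[0,-0.1,8.6,0,0,0],[0,-0.1,9,0,0,0],[0,-0.1,9,0,0,0]]])

```text
time_s: 7.3
position: [0.6181, 0.007, 0.0214]
orientation: [2.299, 2.141, 0.0]
force: [-0.7, 0.6, -0.2]
grip_width: 0.064
grip_force: 15.0
```

Emit:
play_rows(steps=[[[0,0,0,0,0,0],[0,0,0,0,0,0],[0,0,0,0,0,0]]])

```text
time_s: 7.6
position: [0.6183, 0.007, 0.0219]
orientation: [2.299, 2.141, 0.001]
force: [-0.3, 0.0, 0.8]
grip_width: 0.0636
grip_force: 15.0
```

```bash
python3 -c "
from h import *
go(.6188,.007,.0135,-.069)"
```

```text
rel [0.   0.05 0.84] [ 0.001 -0.    -0.002] tcp [0.6183 0.007  0.0219] t 7.6 w 0.0636 F [-0.3  0.   0.8]
```

Emit:
play_rows(steps=[[[0,0.03,0.3,0,0,0],[0,0.05,0.5,0,0,0],[0,0.05,0.7,0,0,0],[0,0.05,0.8,0,0,0],[0,0.05,0.9,0,0,0],[0,0.05,0.9,0,0,0],[0,0.05,0.9,0,0,0]]])

```text
time_s: 8.3
position: [0.6185, 0.007, 0.0125]
orientation: [-2.299, -2.141, 0.0]
force: [-2.5, 0.4, 2.4]
grip_width: 0.0637
grip_force: 15.0
```

```bash
python3 -c "
from h import *
go(.6188,.007,.0135,-.069)"
```

```text
rel [ 0.    0.03 -0.1 ] [-0.     0.    -0.002] tcp [0.6185 0.007  0.0125] t 8.3 w 0.0637 F [-2.5  0.4  2.4]
```

Emit:
play_rows(steps=[[[0,0,0,0,0,0],[0,0,0,0,0,0],[0,0,0,0,0,0],[0,0,-0.5,0,0,0],[0,0,-2,0,0,0],[0,0,-5,0,0,0],[0,0,-9.5,0,0,0],[0,0,-13,0,0,0]]], gripper=-0.65)

```text
time_s: 9.1
position: [0.6189, 0.007, 0.1458]
orientation: [2.298, 2.14, 0.002]
force: [0.3, -0.7, 0.3]
grip_width: 0.0754
grip_force: 0.0
```

Emit:
play_rows(steps=[[[-2,-2,-4,0,0,-0.05],[-4.5,-5,-8,0,0,-0.1],[-8,-9,-10,0,0,-0.17],[-10,-11,-12,0,0,-0.17],[-10,-11,-12,0,0,-0.17],[-10,-11,-12,0,0,-0.17]]], gripper=-1)

```text
time_s: 9.7
position: [0.5018, -0.0853, 0.264]
orientation: [2.109, 2.325, 0.002]
force: [0.7, -0.4, -0.5]
grip_width: 0.0907
grip_force: 0.0
```

```bash
python3 -c "
from h import *
s=bot.get_state();p,d=viewer.snapshot('wrist');X=cloud('wrist',d,wristT(s))
cv2.imwrite('pics/w3.png',p[:,:,::-1])
print('tin',fit(X,.619,.007,.13,.062,.075),'sep',fit(X,.619,.007,.06,.023,.034))
print('pack',fit(X,.431,-.241,.09,.014,.026))
go(.431,-.241,.10,.103)
"
```

```text
tin ((array([618.7,   7. ]), 136.9, 152.6, np.float64(-0.071)), 2784, np.float64(65.4)) sep ((array([615.7,   6.8]), 64.8, 96.1, np.float64(-0.072)), 6298, np.float64(27.6))
pack ((array([ 428.1, -227.6]), 53.1, 61.2, np.float64(0.095)), 2131, np.float64(19.5))
rel [-14.83  -8.62  16.3 ] [ 0.001  0.    -0.005] tcp [ 0.502  -0.0849  0.2631] t 9.75 w 0.0913 F [-0.1  0.3  0.6]
```

The separator sits 3 mm off the tin centre in x, because the wrist camera reads about 3 mm low along tool y. I'll re-centre it by closing the fingers around the true centre (x≈0.6215).

```bash
python3 -c "
from h import *
go(.6215,.007,.11,-.071)"
```

```text
rel [ 7.97 12.78 15.33] [0.001 0.    0.169] tcp [ 0.502  -0.0849  0.2631] t 9.75 w 0.0913 F [-0.1  0.3  0.6]
```

Emit:
play_rows(steps=[[[2.5,3.5,2,0,0,0.08],[5,7,5,0,0,0.169],[7,11,8,0,0,0.169],[8,12.8,11,0,0,0.169],[8,12.8,14,0,0,0.169],[8,12.8,15.3,0,0,0.169],[8,12.8,15.3,0,0,0.169],[8,12.8,15.3,0,0,0.169]]], gripper=-0.71)

```text
time_s: 10.55
position: [0.6214, 0.0074, 0.1101]
orientation: [2.298, 2.142, 0.0]
force: [0.2, -1.1, 0.2]
grip_width: 0.0778
grip_force: 0.0
```

```bash
python3 -c "
from h import *
go(.6215,.007,.0145,-.071)"
```

```text
rel [-0.04  0.01  9.56] [ 0.    -0.     0.001] tcp [0.6214 0.0074 0.1101] t 10.55 w 0.0778 F [ 0.2 -1.1  0.2]
```

Emit:
play_rows(steps=[[[0,0,2,0,0,0],[0,0,4.5,0,0,0],[0,0,6.5,0,0,0],[0,0,8,0,0,0],[0,0,9,0,0,0],[0,0,9.5,0,0,0],[0,0,9.5,0,0,0],[0,0,9.5,0,0,0]]])

```text
time_s: 11.35
position: [0.6217, 0.0073, 0.0152]
orientation: [2.297, 2.142, 0.001]
force: [0.2, 0.6, -0.3]
grip_width: 0.078
grip_force: 0.0
```

Emit:
play_rows(steps=[[[0,0,0,0,0,0],[0,0,0,0,0,0],[0,0,0,0,0,0],[0,0,0,0,0,0]]], gripper=1, force=5)

```text
time_s: 11.75
position: [0.6215, 0.0073, 0.015]
orientation: [2.298, 2.142, 0.001]
force: [-1.4, 1.0, 6.7]
grip_width: 0.0638
grip_force: 5.0
```

```bash
python3 -c "
from h import *
go(.6215,.007,.0145,-.071)"
```

```text
rel [-0.03  0.    0.05] [ 0.001 -0.     0.001] tcp [0.6215 0.0073 0.015 ] t 11.75 w 0.0638 F [-1.4  1.   6.7]
```

Emit:
play_rows(steps=[[[0,0,0,0,0,0],[0,0,0,0,0,0],[0,0,0,0,0,0],[0,0,-0.5,0,0,0],[0,0,-2,0,0,0],[0,0,-5,0,0,0],[0,0,-9.5,0,0,0],[0,0,-13,0,0,0]]], gripper=-0.68)

```text
time_s: 12.55
position: [0.6215, 0.0073, 0.1478]
orientation: [2.297, 2.142, 0.002]
force: [0.8, -0.4, 0.0]
grip_width: 0.0769
grip_force: 0.0
```

Emit:
play_rows(steps=[[[-2,-2,-4,0,0,-0.05],[-4.5,-5,-8,0,0,-0.1],[-8,-9,-11,0,0,-0.17],[-11,-11,-14,0,0,-0.17],[-12,-11,-14,0,0,-0.17],[-12,-11,-14,0,0,-0.17],[-12,-11,-14,0,0,-0.17]]], gripper=-1)

```text
time_s: 13.25
position: [0.503, -0.1048, 0.2853]
orientation: [2.108, 2.328, 0.001]
force: [-0.6, -0.0, -0.4]
grip_width: 0.0909
grip_force: 0.0
```

```bash
python3 -c "
from h import *
s=bot.get_state();p,d=viewer.snapshot('wrist');X=cloud('wrist',d,wristT(s))
cv2.imwrite('pics/w3.png',p[:,:,::-1])
print('tin',fit(X,.619,.007,.13,.062,.075),'sep',fit(X,.619,.007,.06,.023,.034))
print('pack',fit(X,.431,-.241,.09,.014,.026))
go(.432,-.241,.10,.103)
"
```

```text
tin ((array([618.9,   7.1]), 137.1, 152.6, np.float64(-0.069)), 2579, np.float64(65.4)) sep ((array([618.7,   6.6]), 64.4, 96.1, np.float64(-0.068)), 5922, np.float64(27.6))
pack ((array([ 428.6, -240.8]), 54.5, 87.3, np.float64(0.103)), 2865, np.float64(19.6))
rel [-12.89  -8.43  18.46] [ 0.    -0.    -0.003] tcp [ 0.503  -0.1043  0.2846] t 13.3 w 0.091 F [-0.2  0.4 -0.8]
```

Emit:
play_rows(steps=[[[-3,-2,3,0,0,0],[-7,-5,6,0,0,0],[-11,-7.5,9,0,0,0],[-12.9,-8.5,13,0,0,0],[-12.9,-8.5,17,0,0,0],[-12.9,-8.5,20,0,0,0],[-12.9,-8.5,22,0,0,0],[-12.9,-8.5,23,0,0,0]]])

```text
time_s: 14.1
position: [0.4305, -0.2402, 0.0521]
orientation: [-2.104, -2.328, 0.001]
force: [0.7, 0.1, -0.4]
grip_width: 0.091
grip_force: 0.0
```

Emit:
play_rows(steps=[[[0,0,1,0,0,0],[0,0,2,0,0,0],[0,0,3,0,0,0],[0,0,3.6,0,0,0],[0,0,4,0,0,0],[0,0,4,0,0,0],[0,0,4,0,0,0]]])

```text
time_s: 14.8
position: [0.4315, -0.2416, 0.0147]
orientation: [2.107, 2.329, 0.0]
force: [-1.0, -0.2, 0.3]
grip_width: 0.0912
grip_force: 0.0
```

```bash
python3 -c "
from h import *
go(.4315,-.241,.005,.103)"
```

```text
rel [0.06 0.01 0.97] [ 0.     0.    -0.003] tcp [ 0.4315 -0.2416  0.0147] t 14.8 w 0.0912 F [-1.  -0.2  0.3]
```

Emit:
play_rows(steps=[[[0.05,0,0.3,0,0,0],[0.05,0,0.6,0,0,0],[0.05,0,0.8,0,0,0],[0.05,0,0.9,0,0,0],[0.05,0,0.9,0,0,0]]])

```text
time_s: 15.3
position: [0.4312, -0.241, 0.0053]
orientation: [-2.107, -2.329, 0.0]
force: [0.5, 0.4, -0.6]
grip_width: 0.0915
grip_force: 0.0
```

Emit:
play_rows(steps=[[[0,0,0,0,0,0],[0,0,0,0,0,0],[0,0,0,0,0,0],[0,0,0,0,0,0],[0,0,0,0,0,0],[0,0,0,0,0,0],[0,0,0,0,0,0]]], gripper=1, force=20)

```text
time_s: 16.0
position: [0.4313, -0.2411, 0.0055]
orientation: [2.108, 2.33, 0.0]
force: [0.5, -0.1, 0.3]
grip_width: 0.054
grip_force: 20.0
```

Emit:
play_rows(steps=[[[0,0,-1,0,0,0],[0,0,-3,0,0,0],[0,0,-6,0,0,0],[1,0,-9,0,0,0],[3,2,-12,0,0,0.05],[6,5,-15,0,0,0.1],[9.5,8,-16,0,0,0.172],[11,10,-16,0,0,0.172]]])

```text
time_s: 16.8
position: [0.522, -0.1195, 0.1685]
orientation: [2.299, 2.136, 0.004]
force: [0.1, -1.4, -1.2]
grip_width: 0.0539
grip_force: 20.0
```

```bash
python3 -c "
from h import *
go(.6216,.0075,.14,-.069)"
```

```text
rel [13.4   8.99  2.88] [ 0.004  0.001 -0.004] tcp [ 0.522  -0.1195  0.1685] t 16.8 w 0.0539 F [ 0.1 -1.4 -1.2]
```

Emit:
play_rows(steps=[[[3,2,0.5,0,0,0],[6,4,1,0,0,0],[9,6,2,0,0,0],[11.5,7.7,2.9,0,0,0],[13,8.7,2.9,0,0,0],[13.4,9,2.9,0,0,0],[13.4,9,2.9,0,0,0],[13.4,9,2.9,0,0,0]]])

```text
time_s: 17.6
position: [0.6188, 0.0048, 0.1369]
orientation: [2.3, 2.139, -0.0]
force: [-0.2, 0.8, 0.2]
grip_width: 0.0538
grip_force: 20.0
```

```bash
python3 -c "
from h import *
go(.6216,.0075,.034,-.069)"
```

```text
rel [ 0.29  0.26 10.29] [ 0.     0.    -0.003] tcp [0.6188 0.0048 0.1369] t 17.6 w 0.0538 F [-0.2  0.8  0.2]
```

Emit:
play_rows(steps=[[[0.1,0.1,1.5,0,0,0],[0.3,0.25,3.5,0,0,0],[0.3,0.25,5.5,0,0,0],[0.3,0.25,7,0,0,0],[0.3,0.25,8.2,0,0,0],[0.3,0.25,9,0,0,0],[0.3,0.25,9.5,0,0,0],[0.3,0.25,9.5,0,0,0]]])

```text
time_s: 18.4
position: [0.6218, 0.0083, 0.0411]
orientation: [-2.3, -2.14, 0.0]
force: [-0.2, -0.2, -0.6]
grip_width: 0.0541
grip_force: 20.0
```

Emit:
play_rows(steps=[[[0,0,0,0,0,0],[0,0,0,0,0,0],[0,0,0,0,0,0]]])

```text
time_s: 18.7
position: [0.6223, 0.0084, 0.042]
orientation: [2.3, 2.14, 0.001]
force: [0.4, 0.2, -0.3]
grip_width: 0.0539
grip_force: 20.0
```

```bash
python3 -c "
from h import *
go(.6216,.0075,.0335,-.069)"
```

```text
rel [-0.09 -0.06  0.85] [ 0.001 -0.    -0.003] tcp [0.6223 0.0084 0.042 ] t 18.7 w 0.0539 F [ 0.4  0.2 -0.3]
```

Emit:
play_rows(steps=[[[-0.05,-0.05,0.3,0,0,0],[-0.1,-0.06,0.5,0,0,0],[-0.1,-0.06,0.7,0,0,0],[-0.1,-0.06,0.8,0,0,0],[-0.1,-0.06,0.9,0,0,0],[-0.1,-0.06,0.9,0,0,0],[-0.1,-0.06,0.9,0,0,0]]])

```text
time_s: 19.4
position: [0.6211, 0.0074, 0.0333]
orientation: [-2.299, -2.14, 0.001]
force: [-6.8, 0.1, 17.3]
grip_width: 0.054
grip_force: 20.0
```

Emit:
play_rows(steps=[[[0,0,0,0,0,0],[0,0,0,0,0,0],[0,0,0,0,0,0],[0,0,0,0,0,0],[0,0,-1,0,0,0],[0,0,-3,0,0,0],[0,0,-7,0,0,0],[0,0,-11,0,0,0]]], gripper=-0.55)

```text
time_s: 20.2
position: [0.6208, 0.0074, 0.1439]
orientation: [-2.299, -2.14, 0.001]
force: [0.6, -0.8, -0.1]
grip_width: 0.0706
grip_force: 0.0
```

```bash
python3 -c "
from h import *
go(.60,.02,.30,-.03)"
```

```text
rel [  1.1   -2.18 -15.61] [-0.001  0.    -0.042] tcp [0.6208 0.0074 0.1439] t 20.2 w 0.0706 F [ 0.6 -0.8 -0.1]
```

Emit:
play_rows(steps=[[[-3,-0.5,-4,0,0,0],[-6.5,-1,-7.5,0,0,0],[-7.8,-1,-12,0,0,0],[-7.8,-1,-15,0,0,0],[-7.8,-1,-15,0,0,0],[-7.8,-1,-15,0,0,0],[-7.8,-1,-15,0,0,0]]])

```text
time_s: 20.9
position: [0.605, -0.0694, 0.2914]
orientation: [-2.299, -2.139, 0.002]
force: [-1.0, -0.1, -0.3]
grip_width: 0.0707
grip_force: 0.0
```

```bash
python3 -c "
from h import *
s=bot.get_state();p,d=viewer.snapshot('wrist');X=cloud('wrist',d,wristT(s))
cv2.imwrite('pics/w4.png',p[:,:,::-1])
print('tin',fit(X,.619,.007,.13,.062,.075),'sep',fit(X,.619,.007,.06,.023,.034),'pack',fit(X,.619,.007,.06,.04,.055))
go(.5,.21,.28,.01)
"
```

```text
tin ((array([618.6,   7.1]), 136.4, 152.7, np.float64(-0.069)), 2231, np.float64(65.6)) sep ((array([618.7,   6.9]), 64.1, 94.8, np.float64(-0.072)), 871, np.float64(27.7)) pack ((array([618.6,   7.6]), 54.2, 85.4, np.float64(-0.072)), 4555, np.float64(47.8))
rel [ 27.11 -12.47   1.14] [-0.002 -0.    -0.082] tcp [ 0.605  -0.0693  0.2911] t 20.95 w 0.0706 F [-0.2 -0.2  0.4]
```

Both the separator and the pack are centred to within 0.7 mm. Next, the lids.

Emit:
play_rows(steps=[[[4,-2,0.3,0,0,-0.02],[8.4,-4,0.6,0,0,-0.04],[12.8,-6,0.9,0,0,-0.06],[17.2,-8,1.1,0,0,-0.08],[21.6,-10,1.1,0,0,-0.08],[25,-11.7,1.1,0,0,-0.08],[26.8,-12.4,1.1,0,0,-0.08],[27.1,-12.5,1.1,0,0,-0.08]]], gripper=-0.3)

```text
time_s: 21.75
position: [0.4992, 0.2114, 0.2804]
orientation: [-2.209, -2.233, 0.002]
force: [-0.8, 0.1, 0.3]
grip_width: 0.0591
grip_force: 0.0
```

Emit:
play_rows(steps=[[[0,0,0,0,0,0],[0,0,0,0,0,0],[0,0,0,0,0,0],[0,0,0,0,0,0]]])

```text
time_s: 22.15
position: [0.5008, 0.2089, 0.2814]
orientation: [-2.214, -2.229, 0.0]
force: [0.3, -0.5, 0.6]
grip_width: 0.0592
grip_force: 0.0
```

```bash
python3 -c "
from h import *
s=bot.get_state();p,d=viewer.snapshot('wrist');X=cloud('wrist',d,wristT(s))
cv2.imwrite('pics/w5.png',p[:,:,::-1])
print('lid',fit(X,.499,.3,.12,.013,.023),'col',fit(X,.499,.3,.05,.035,.05),'tab',fit(X,.499,.3,.05,.062,.075))
print(s['qpos'])
go(.5,.3,.11,.01)
"
```

```text
lid ((array([495.9, 301.2]), 154.6, 170.0, np.float64(0.006)), 22400, np.float64(17.8)) col ((array([496. , 300.8]), 34.0, 51.0, np.float64(0.008)), 817, np.float64(41.8)) tab ((array([496.1, 300.7]), 11.5, 28.8, np.float64(0.007)), 421, np.float64(67.6))
[ 3.52265839e-01  4.92880713e-02  2.00636382e+00 -2.88256989e-05
  1.08613209e+00  3.45363343e-01]
rel [ 9.100e+00 -1.000e-02  1.714e+01] [-0.     0.    -0.003] tcp [0.5007 0.209  0.2814] t 22.2 w 0.0591 F [ 0.4 -0.1 -0.5]
```

View pics/w5.png

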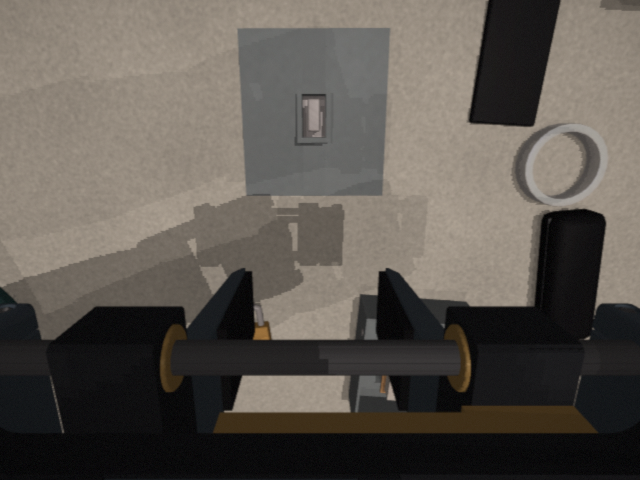

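The nested lid set is centred at about (314,115), with the tab inside its collar. Correcting for camera bias, the tab is at (0.499, 0.301).

Emit:
play_rows(steps=[[[3,-0.1,2,0,0,0],[6,-0.1,5,0,0,0],[8.5,-0.1,8,0,0,0],[9.2,-0.15,11,0,0,0],[9.2,-0.15,14,0,0,0],[9.2,-0.15,17,0,0,0],[9.2,-0.15,18,0,0,0],[9.2,-0.15,18,0,0,0]]])

```text
time_s: 23.0
position: [0.4978, 0.301, 0.1005]
orientation: [-2.213, -2.229, 0.003]
force: [0.4, 0.2, 0.1]
grip_width: 0.0591
grip_force: 0.0
```

Emit:
play_rows(steps=[[[0,0,0,0,0,0],[0,0,0,0,0,0],[0,0,0,0,0,0]]])

```text
time_s: 23.3
position: [0.499, 0.3019, 0.1028]
orientation: [2.212, 2.23, 0.003]
force: [0.0, -0.2, -0.0]
grip_width: 0.0597
grip_force: 0.0
```

```bash
python3 -c "
from h import *
go(.4989,.301,.046,.007)"
```

```text
rel [-0.1  -0.02  5.68] [ 0.002 -0.001  0.001] tcp [0.499  0.3019 0.1028] t 23.3 w 0.0597 F [ 0.  -0.2 -0. ]
```

Emit:
play_rows(steps=[[[-0.05,0,1,0,0,0],[-0.1,0,2.2,0,0,0],[-0.1,0,3.4,0,0,0],[-0.1,0,4.4,0,0,0],[-0.1,0,5.1,0,0,0],[-0.1,0,5.5,0,0,0],[-0.1,0,5.6,0,0,0],[-0.1,0,5.6,0,0,0]]])

```text
time_s: 24.1
position: [0.4983, 0.3007, 0.0455]
orientation: [-2.213, -2.23, -0.0]
force: [-0.0, -0.3, 0.1]
grip_width: 0.0597
grip_force: 0.0
```

```bash
python3 -c "
from h import *
go(.4989,.301,.046,.007)"
```

```text
rel [ 0.03  0.06 -0.05] [ 0.    -0.     0.001] tcp [0.4983 0.3007 0.0455] t 24.1 w 0.0597 F [-0.  -0.3  0.1]
```

Emit:
play_rows(steps=[[[0,0,0,0,0,0],[0,0,0,0,0,0],[0,0,0,0,0,0],[0,0,0,0,0,0],[0,0,0,0,0,0],[0,0,0,0,0,0],[0,0,0,0,0,0]]], gripper=1, force=55)

```text
time_s: 24.8
position: [0.4984, 0.3006, 0.0455]
orientation: [2.212, 2.23, 0.0]
force: [1.5, -0.1, -0.1]
grip_width: 0.0118
grip_force: 55.0
```

Emit:
play_rows(steps=[[[0,0,-0.3,0,0,0],[0,0,-1,0,0,0],[0,0,-2,0,0,0],[0,0,-3.5,0,0,0],[0,0,-5,0,0,0],[0,0,-5.5,0,0,0],[0,0,-5.5,0,0,0],[0,0,-5.5,0,0,0]]])

```text
time_s: 25.6
position: [0.4981, 0.3005, 0.1004]
orientation: [-2.213, -2.23, 0.0]
force: [-0.5, -0.3, -5.4]
grip_width: 0.0118
grip_force: 55.0
```

```bash
python3 -c "
from h import *
go(.6216,.0075,.17,-.069)
p,d=viewer.snapshot('side');X=cloud('side',d,viewer.get_calibration('side')['extrinsics'])
cv2.imwrite('pics/s6.png',p[120:480,60:540,::-1])"
```

```text
rel [-29.4   12.11  -6.96] [-0.     0.     0.077] tcp [0.4981 0.3005 0.1004] t 25.6 w 0.0118 F [-0.5 -0.3 -5.4]
```

View pics/s6.png

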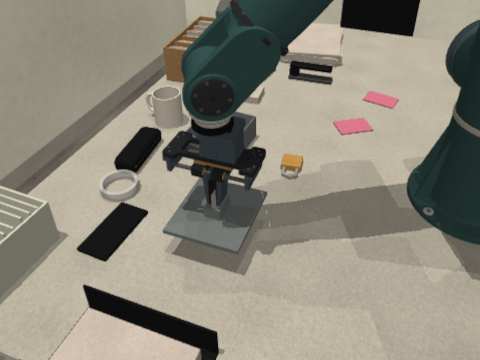

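The view shows the lid set held level by the tab at about (215,215), both lids together (5.4 N). Now I carry it over.

Emit:
play_rows(steps=[[[0,0,-1.5,0,0,0],[0,0,-3.5,0,0,0],[-1,0.4,-5.5,0,0,0.01],[-3,1.2,-7,0,0,0.02],[-6,2.4,-7,0,0,0.03],[-9,3.7,-7,0,0,0.04],[-12,4.9,-7,0,0,0.05],[-15,6.2,-7,0,0,0.06]]])

```text
time_s: 26.45
position: [0.5617, 0.1499, 0.1712]
orientation: [-2.279, -2.163, 0.0]
force: [0.7, -0.2, -5.2]
grip_width: 0.0117
grip_force: 55.0
```

Emit:
play_rows(steps=[[[-3,1.2,0,0,0,0.01],[-6,2.3,0,0,0,0.015],[-9,3.5,0,0,0,0.016],[-11.5,4.5,0,0,0,0.016],[-13.2,5.2,0,0,0,0.016],[-14,5.5,0,0,0,0.016],[-14,5.5,0,0,0,0.016],[-14,5.5,0,0,0,0.016]]])

```text
time_s: 27.25
position: [0.6088, 0.0091, 0.1704]
orientation: [-2.295, -2.145, 0.0]
force: [-0.8, 0.0, -4.0]
grip_width: 0.0113
grip_force: 55.0
```

```bash
python3 -c "
from h import *
go(.6216,.0072,.125,-.069)"
```

```text
rel [-0.11  1.3   4.54] [-0.001 -0.     0.001] tcp [0.6088 0.0091 0.1704] t 27.25 w 0.0113 F [-0.8  0.  -4. ]
```

Emit:
play_rows(steps=[[[0,0.5,0,0,0,0],[-0.1,1,0.8,0,0,0],[-0.1,1.3,2,0,0,0],[-0.1,1.3,3.2,0,0,0],[-0.1,1.3,4.1,0,0,0],[-0.1,1.3,4.5,0,0,0],[-0.1,1.3,4.5,0,0,0],[-0.1,1.3,4.5,0,0,0]]])

```text
time_s: 28.05
position: [0.6222, 0.0066, 0.1256]
orientation: [2.296, 2.145, 0.0]
force: [-0.3, -0.7, -5.1]
grip_width: 0.0114
grip_force: 55.0
```

```bash
python3 -c "
from h import *
go(.6216,.0072,.106,-.069)"
```

```text
rel [ 0.06 -0.06  1.96] [ 0.    -0.     0.001] tcp [0.6222 0.0066 0.1256] t 28.05 w 0.0114 F [-0.3 -0.7 -5.1]
```

Emit:
play_rows(steps=[[[0.05,-0.05,0.4,0,0,0],[0.05,-0.05,0.8,0,0,0],[0.05,-0.05,1.2,0,0,0],[0.05,-0.05,1.5,0,0,0],[0.05,-0.05,1.7,0,0,0],[0.05,-0.05,1.9,0,0,0],[0.05,-0.05,2.0,0,0,0],[0.05,-0.05,2.0,0,0,0]]])

```text
time_s: 28.85
position: [0.6215, 0.0071, 0.1053]
orientation: [-2.296, -2.145, 0.0]
force: [-0.1, 0.1, -5.1]
grip_width: 0.0117
grip_force: 55.0
```

```bash
python3 -c "
from h import *
go(.6216,.0072,.1035,-.069)"
```

```text
rel [0.01 0.01 0.18] [-0.     0.     0.001] tcp [0.6215 0.0071 0.1053] t 28.85 w 0.0117 F [-0.1  0.1 -5.1]
```

No jam: the load is unchanged and the frame is inside the mouth. I lower the last 2 mm and release.

Emit:
play_rows(steps=[[[0,0,0.08,0,0,0],[0,0,0.14,0,0,0],[0,0,0.18,0,0,0],[0,0,0.2,0,0,0],[0,0,0.2,0,0,0]]])

```text
time_s: 29.35
position: [0.6216, 0.0071, 0.1035]
orientation: [-2.296, -2.145, -0.0]
force: [-0.7, 1.3, -3.3]
grip_width: 0.0114
grip_force: 55.0
```

Emit:
play_rows(steps=[[[0,0,0,0,0,0],[0,0,0,0,0,0],[0,0,0,0,0,0],[0,0,0,0,0,0],[0,0,0,0,0,0],[0,0,0,0,0,0]]], gripper=-0.3, force=10)

```text
time_s: 29.95
position: [0.6216, 0.0071, 0.1035]
orientation: [2.296, 2.145, 0.0]
force: [-0.4, 0.3, 0.6]
grip_width: 0.0567
grip_force: 0.0
```

Emit:
play_rows(steps=[[[0,0,-1,0,0,0],[0,0,-3,0,0,0],[0,0,-6,0,0,0],[-2,0,-10,0,0,0],[-5,0,-14,0,0,0],[-7.7,0,-18,0,0,0],[-7.7,0,-20,0,0,0],[-7.7,0,-20,0,0,0]]])

```text
time_s: 30.75
position: [0.6176, -0.0706, 0.3078]
orientation: [2.294, 2.14, 0.006]
force: [0.4, 0.3, -0.7]
grip_width: 0.0594
grip_force: 0.0
```

Emit:
play_rows(steps=[[[0,0,0,0,0,0],[0,0,0,0,0,0],[0,0,0,0,0,0]]])

```text
time_s: 31.05
position: [0.6158, -0.0693, 0.3022]
orientation: [-2.294, -2.144, 0.002]
force: [-0.2, -0.0, -0.5]
grip_width: 0.0595
grip_force: 0.0
```

```bash
python3 -c "
from h import *
s=bot.get_state();p,d=viewer.snapshot('wrist');X=cloud('wrist',d,wristT(s))
cv2.imwrite('pics/w7.png',p[:,:,::-1])
print('lid',fit(X,.619,.007,.12,.07,.082),'col',fit(X,.619,.007,.05,.094,.106),'tab',fit(X,.619,.007,.05,.118,.135))
# plane fit of plate
m=(abs(X[...,0]-.619)<.07)&(abs(X[...,1]-.007)<.078)&(X[...,2]>.065)&(X[...,2]<.085)
P=X[m];A=np.c_[P[:,:2]-[.619,.007],np.ones(len(P))];print(np.linalg.lstsq(A,P[:,2],rcond=None)[0])
go(.6216,.0072,.13,-.069)"
```

```text
lid ((array([617.8,   9.3]), 154.5, 170.7, np.float64(-0.067)), 26021, np.float64(75.8)) col ((array([617.6,   9.1]), 33.7, 51.2, np.float64(-0.056)), 953, np.float64(99.7)) tab ((array([619.1,   7.7]), 11.4, 29.2, np.float64(-0.07)), 494, np.float64(125.5))
[-0.00102761  0.00111013  0.07570498]
rel [ 7.67  0.08 17.23] [-0.002 -0.     0.001] tcp [ 0.6159 -0.0693  0.3023] t 31.1 w 0.0593 F [0.  0.6 0.3]
```

View pics/w7.png

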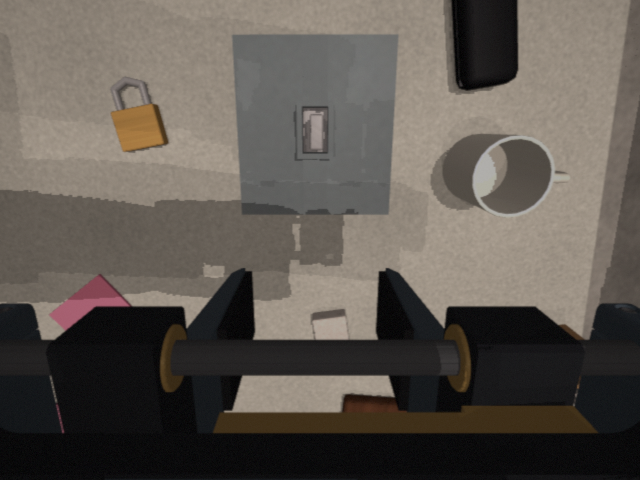

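The set is seated level (plate at 75.7 mm, tab centred on the tin within 0.6 mm, tilt 1 mrad). The collar is at about (315,131). Now I grip the outer lid's collar.

Emit:
play_rows(steps=[[[2.5,0,2,0,0,0],[5,0,5,0,0,0],[7,0,8.5,0,0,0],[7.8,-0.05,11.5,0,0,0],[7.8,-0.05,14,0,0,0],[7.8,-0.05,15.5,0,0,0],[7.8,-0.05,16,0,0,0],[7.8,-0.05,16,0,0,0]]])

```text
time_s: 31.9
position: [0.6211, 0.008, 0.1433]
orientation: [-2.296, -2.144, 0.001]
force: [0.2, 0.2, -0.5]
grip_width: 0.0592
grip_force: 0.0
```

Emit:
play_rows(steps=[[[0,0,0,0,0,0],[0,0,0,0,0,0],[0,0,0,0,0,0]]])

```text
time_s: 32.2
position: [0.6216, 0.008, 0.1444]
orientation: [2.295, 2.144, 0.002]
force: [-0.2, -0.1, -0.3]
grip_width: 0.0592
grip_force: 0.0
```

```bash
python3 -c "
from h import *
go(.6205,.009,.081,-.067)"
```

```text
rel [ 0.09 -0.13  6.34] [ 0.001 -0.    -0.001] tcp [0.6216 0.008  0.1444] t 32.2 w 0.0592 F [-0.2 -0.1 -0.3]
```

Emit:
play_rows(steps=[[[0.05,-0.06,1.2,0,0,0],[0.1,-0.12,2.6,0,0,0],[0.1,-0.12,4,0,0,0],[0.1,-0.12,5,0,0,0],[0.1,-0.12,5.7,0,0,0],[0.1,-0.12,6.1,0,0,0],[0.1,-0.12,6.3,0,0,0],[0.1,-0.12,6.3,0,0,0]]])

```text
time_s: 33.0
position: [0.6201, 0.0092, 0.0805]
orientation: [2.296, 2.145, 0.0]
force: [0.2, -0.5, 0.2]
grip_width: 0.0595
grip_force: 0.0
```

Emit:
play_rows(steps=[[[0,0,0,0,0,0],[0,0,0,0,0,0]]])

```text
time_s: 33.2
position: [0.6203, 0.0092, 0.0809]
orientation: [2.295, 2.144, 0.001]
force: [0.8, -0.3, 0.1]
grip_width: 0.0589
grip_force: 0.0
```

```bash
python3 -c "
from h import *
go(.6205,.009,.081,-.067)"
```

```text
rel [-0.02  0.02 -0.01] [ 0.001 -0.    -0.001] tcp [0.6203 0.0092 0.0809] t 33.2 w 0.0589 F [ 0.8 -0.3  0.1]
```

Emit:
play_rows(steps=[[[0,0,0,0,0,0],[0,0,0,0,0,0],[0,0,0,0,0,0],[0,0,0,0,0,0],[0,0,0,0,0,0],[0,0,0,0,0,0]]], gripper=1, force=40)

```text
time_s: 33.8
position: [0.62, 0.0092, 0.0805]
orientation: [2.296, 2.145, 0.0]
force: [0.7, -0.5, 1.4]
grip_width: 0.0337
grip_force: 40.0
```

Emit:
play_rows(steps=[[[0,0,-0.2,0,0,0],[0,0,-0.5,0,0,0],[0,0,-0.9,0,0,0],[0,0,-1.4,0,0,0],[0,0,-1.9,0,0,0],[0,0,-2.4,0,0,0],[0,0,-2.6,0,0,0],[0,0,-2.6,0,0,0]]])

```text
time_s: 34.6
position: [0.6202, 0.0092, 0.1069]
orientation: [2.295, 2.144, 0.001]
force: [-0.3, -0.3, -2.3]
grip_width: 0.034
grip_force: 40.0
```

```bash
python3 -c "
from h import *
go(.6203,.0092,.173,-.068)"
```

```text
rel [ 0.    0.01 -6.61] [ 0.001 -0.    -0.   ] tcp [0.6202 0.0092 0.1069] t 34.6 w 0.034 F [-0.3 -0.3 -2.3]
```

Only the outer lid's weight (2.3 N) is on the tool. I continue straight up.

Emit:
play_rows(steps=[[[0,0,-0.5,0,0,0],[0,0,-1.2,0,0,0],[0,0,-2.2,0,0,0],[0,0,-3.2,0,0,0],[0,0,-4.2,0,0,0],[0,0,-5.2,0,0,0],[0,0,-6,0,0,0],[0,0,-6.5,0,0,0]]])

```text
time_s: 35.4
position: [0.6203, 0.0092, 0.1725]
orientation: [2.295, 2.144, 0.001]
force: [0.1, 0.1, -2.9]
grip_width: 0.0336
grip_force: 40.0
```

Emit:
play_rows(steps=[[[0,0,0,0,0,0],[0,0,0,0,0,0],[0,0,0,0,0,0],[0,0,0,0,0,0],[0,0,0,0,0,0],[0,0,0,0,0,0]]])

```text
time_s: 36.0
position: [0.6199, 0.0092, 0.1713]
orientation: [-2.296, -2.145, 0.0]
force: [-0.7, -0.5, -1.6]
grip_width: 0.0337
grip_force: 40.0
```

```bash
python3 -c "
from h import *
go(.6203,.0092,.173,-.068)
p,d=viewer.snapshot('side');cv2.imwrite('pics/s8.png',cv2.resize(p[130:330,180:400],None,fx=2.5,fy=2.5)[:,:,::-1])
for n in ['scene','side']:
    p,d=viewer.snapshot(n);X=cloud(n,d,viewer.get_calibration(n)['extrinsics'])
    print(n,'outer',fit(X,.62,.009,.12,.16,.175),'inner',fit(X,.62,.009,.1,.066,.078),'tab',fit(X,.62,.009,.06,.1,.13))
"
```

```text
rel [ 0.    0.04 -0.17] [-0.  0. -0.] tcp [0.6199 0.0092 0.1713] t 36.0 w 0.0337 F [-0.7 -0.5 -1.6]
scene outer ((array([620.7,   8.5]), 157.6, 171.1, np.float64(-0.067)), 3629, np.float64(166.7)) inner ((array([623.8,   6.8]), 145.6, 159.1, np.float64(-0.074)), 1984, np.float64(71.9)) tab None
side outer ((array([621.4,  12. ]), 157.0, 173.4, np.float64(-0.064)), 1814, np.float64(165.8)) inner ((array([623.1,  10. ]), 144.2, 162.4, np.float64(-0.067)), 1544, np.float64(70.8)) tab ((array([624.5,  24.1]), 2.8, 9.1, np.float64(1.474)), 5, np.float64(101.6))
```

View pics/s8.png

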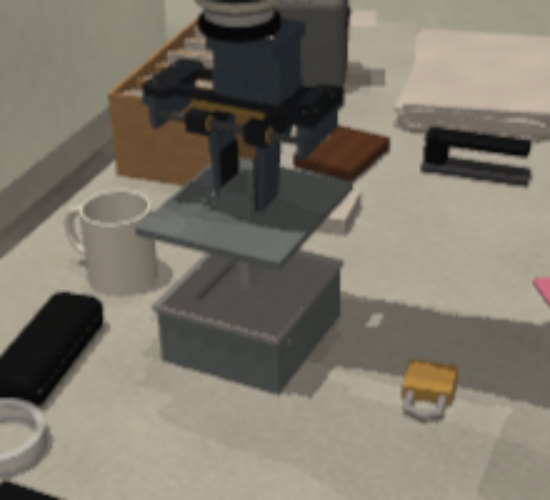

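The outer lid is held level at (245,215), its skirt about 31 mm above the tab. The inner lid is seated flat on the tin (top at 72 mm), and the bystanders haven't moved.

```bash
python3 -c "
from plant import ticket
print(ticket.sign_off())"
```

```text
the job is handed in; nothing more can be done
None
```

The job is done and handed in at about 36 s of the 72 s allowed: separator and pack are centred in the tin, the inner lid is seated, and the outer lid is held level about 3 cm above its tab.

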